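# Sort wax blocks into the graded rack by thickness

## Robot

A 6-joint arm with a two-finger parallel gripper is mounted at the origin on the work surface. World frame = base frame: x ahead of the robot, y to its left, z up, the work surface at z = 0. Lengths are in mm, angles in rad, forces in N, time in s.
With the tool pointing down it reaches from about 350 to 775 mm from the base axis. Payload 7.3 kg.
Tool frame: the origin (TCP) lies on the centre line of the jaws, within the pads' length; the fingertips stand 19 mm ahead of it and the grasp point (between the pads) is the TCP (nose_length is the distance from the TCP to the fingertips, in mm); z points along the fingers, y is the line along which they close (so a half turn about z gives the same grasp; the last joint's range is limited). The gripper opens to 92 mm and grips with 3 to 60 N. Pads are 19 mm wide; open, the fingers measure 130 mm over their backs; the gripper's body (75 mm by 190 mm) begins 47 mm behind the grasp point.
Start: joints at [1.095, 0.342, 1.524, -0, 1.275, -0.146], TCP at [170.008, 496.73, 245.741] pointing down, gripper open.
Joint ranges: [-2.53, 2.53], [-0.77, 2.02], [0.04, 2.7], [-1, 4.14], [0.28, 2.66], [-3.11, 3.11]. Speed limits (rad/s): [2.57, 2.57, 3.14, 3.14, 3.14, 3.14].

## Interface

Orientations are given as a 3x3 rotation matrix whose columns are the frame's x, y, z axes.
In Python, from station import * gives the robot as it stands.
- The arm moves only by the tool carry_out, never from a script. Its argument "series" is a list of rows, each a list of 6 numbers: the shift along the tool's x, y, z in cm, then the turn, a rotation vector about the tool's x, y, z in degrees. In form: [[x, y, z, ax, ay, az], ...]. A call has 1 to 10 rows; each row is the pose to reach, as a shift and turn from the pose commanded when the call began, along the tool's axes at that moment; what a row does not reach only later rows make up. A row lasts 1/8 s, in which the tool goes at most 62.5 mm and 10.7 degrees, less where a joint would pass 70% of its speed; a pose out of reach is approached as far as the arm can. A call with a gripper value outside its range is refused whole. "gripper" is the closure, from 0 (fully open) to 1 (shut), set as the call begins (left out, the last holds). The fingers move at their own pace and stop on an object; the grip force is fixed at half the most. Time passes only in rows, so rows that repeat a pose let the fingers close. It gives the time, the measured TCP pose, the force, the opening and the grip force at its end, in the units of the state.
- observe(): the state, without advancing time (a new reading comes with each control period).
- get_image(name): name is "scene" or "side" or "wrist"; returns the picture (384x512x3 uint8, red, green, blue); there is no depth.
- calibration(name): a dict with "vfov" (degrees; the focal length in pixels is half the picture's height over the tangent of half this angle, whatever the lens; pixels are square), "cx", "cy" (the principal point, pixels), "R" (3x3) and "t" (3): a world point X has camera coordinates R X + t. Camera axes: x right, y down, z forward; pixel columns grow to the right and rows downward; lengths in mm; the calibration is good to about 2 mm. A picture is of the moment at which its call begins: read the wrist's pose just before it. calibration takes no time and is no camera call; for the wrist camera it gives the pose at the moment of the call.
- hand_in(): hands the job in; it is judged then, once.
Trained networks look in the newest picture that a camera, given by its name, has taken for a name from the list of things; names that differ only in an ending like _2 or _b are one class to them, and where a whole thing is asked for, a point or a joint stands for the part that bears it (a point fixed in the world has none). Each returns a list of dicts, best first, with "confidence" (0 to 1); they miss things now and then, are a little off and sometimes report something else, mostly with a low value. They report only what shows in the picture. A call takes as long as a camera call.
- search_frame(camera, target): "point" ([x, y, z] in mm, in the coordinates of the camera as it stood for that picture, good to about 4 mm: the middle of the surface that is visible of it).
- landmark_of(camera, target): "point" ([x, y, z] in mm, in the coordinates of the camera as it stood for that picture, good to about 4 mm: a listed point, or the origin of a listed thing).
The state is a dict: "clock": time; "qpos": joint angles; "joint_vel": joint speeds; "effort": joint torques, N m; "tcp_pos": TCP position; "tool_rot": TCP orientation; "ft_force": force on the tool from outside, world axes, zero at the start; "torque": the same for the moment, N m; "width": opening from 0.0 (shut) to 1.0 (fully open); "grasp_force": force on a finger pad.
Only numpy, scipy, OpenCV 4.12 (cv2) and the standard library are available. Lean on these libraries where they do the work, as an engineer would, in place of code of your own. Each camera call takes 0.05 s, during which the arm holds its last target. There are 200 camera calls.

## Task

Put the pink-backed and the blue-backed wax block into the graded rack, each standing upright, as it stands now, on the floor of the narrowest slot that will take it, roughly centred along the slot, and let go of them. Leave the yellow-backed block standing where it is.

Things in the scene. Friction and masses are not known exactly. Their poses are not given: they have to be found in the camera images.
- pink_block_centre (a point): Centre (half-way up, mid-thickness) of the pink-backed block: a loose slab of pale wax on a pink plastic back, pink top edge, standing on its short edge on the bench. 52 mm wide (x), 24 mm thick (y, back on the -y side), 75 mm tall (z, up); centre 37.5 mm above the bench. It is too thick for the 20 mm slot.
- blue_block_centre (a point): Centre (half-way up, mid-thickness) of the blue-backed block: a loose slab of pale wax on a blue plastic back, blue top edge, standing on its short edge on the bench. 52 mm wide (x), 14 mm thick (y, back on the -y side), 75 mm tall (z, up); centre 37.5 mm above the bench. 
- yellow_block_centre (a point): Centre (half-way up, mid-thickness) of the yellow-backed block: a loose slab of pale wax on a yellow plastic back, yellow top edge, standing on its short edge on the bench. 52 mm wide (x), 34 mm thick (y, back on the -y side), 75 mm tall (z, up); centre 37.5 mm above the bench. Not part of the job: leave it alone.
- rack: Fixed rack: four pale metal ridges on a black base, 190 mm long (y), 46 high; origin: centre of underside, z up. Three open-ended slots along y, each running 40 mm along x; a block stands with its thickness along y. Slot centres, widths: wide y=+57, 40 mm; middle y=-10, 30; narrow y=-67, 20. Floors 4 mm above the bench, upright walls to 32, then mouths flaring to 20 mm wider at the 46 mm top.

How it is judged:
By the outcome, as a careful person would: the job done as asked, in the order asked, and still so for the second after the job is handed in, with the robot touching nothing.
It also fails if it takes over 50 s, if anything falls off the work surface, if the arm or the gripper's body presses on something with over 40 N, if the wrist force passes 120 N, or if a joint passes its speed limit or range.

## Working session

There is one attempt and no reset: what is moved stays moved. The work goes in short steps, Python scripts to look and compute and a tool call to move; the robot and the scene stay as the last step left them, time stands still between calls to the robot, and variables do not carry over. Pictures are saved under pics/ and viewed, at most 10 in all, crops included, and the job is handed in when it is done.

Besides the shell and the picture viewer there is one more tool, called after "Request:" as name([rows], argument=value, ...), one row to a line, values as JSON. carry_out: Moves the arm, as the interface text tells. Its arguments: {"type":"object","properties":{"series":{"type":"array","items":{"type":"array","items":{"type":"number"}}},"gripper":{"type":"number"}},"required":["series"]}

```bash
mkdir -p pics; cat > h.py <<'E'
from station import *
import numpy as np, cv2
def snap(n,f): 
    im=get_image(n); cv2.imwrite('pics/'+f,cv2.cvtColor(np.asarray(im),cv2.COLOR_RGB2BGR)); return im
def w(cal,p): return np.array(cal["R"]).T@(np.array(p)-np.array(cal["t"]))
E
python3 - <<'E'
from h import *
np.set_printoptions(precision=1,suppress=True)
s=observe(); print(s["clock"],s["tcp_pos"],np.array(s["tool_rot"]),s["width"])
for c in ["scene","side"]:
    snap(c,c+'1.png'); cal=calibration(c)
    for t in ["pink_block_centre","blue_block_centre","yellow_block_centre","rack"]:
        for r in landmark_of(c,t)[:2]: print(c,t,round(r["confidence"],2),w(cal,r["point"]))
a=cv2.imread('pics/scene1.png');b=cv2.imread('pics/side1.png')
cv2.imwrite('pics/both.png',cv2.resize(np.vstack([a,b]),(400,600)))
E
```

```text
0.0 [169.8 496.4 245. ] [[-0.9  0.3 -0. ]
 [ 0.3  0.9 -0. ]
 [ 0.  -0.  -1. ]] 1.0028691988939396
scene pink_block_centre 0.74 [434.5 202.7  37.2]
scene blue_block_centre 0.76 [ 478.4 -214.2   40.9]
scene yellow_block_centre 0.78 [430.    5.   36.2]
scene rack 0.78 [627.5  86.1   0.8]
side pink_block_centre 0.88 [431.4 200.4  34.2]
side pink_block_centre 0.63 [429.4  14.3  38.1]
side blue_block_centre 0.69 [ 476.9 -210.4   31.2]
side rack 0.6 [623.7  84.    0.6]
```

View pics/scene1.png

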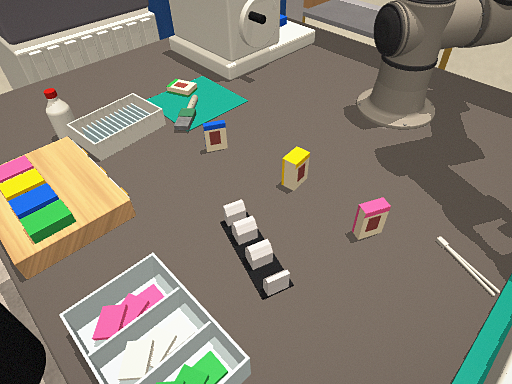

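View pics/side1.png

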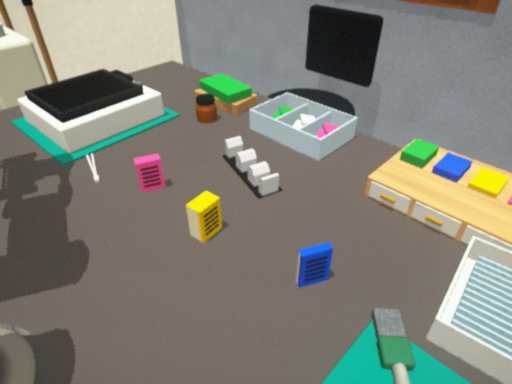

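The scene view shows the three blocks: pink near (372,218), blue near (215,136), yellow near (295,168). The rack runs from (235,210) to (277,285). In the side view pink is at (150,172), blue at (314,265) and the rack at (250,165). Next I'll get yaws by back-projecting the coloured tops at z=75 and the rack ridges at z=46.

```bash
cat >> h.py <<'E'
def back(cal,uv,z,h=384):
    f=h/2/np.tan(np.radians(cal["vfov"])/2); R=np.array(cal["R"]);C=-R.T@np.array(cal["t"])
    uv=np.asarray(uv,float); d=np.c_[(uv[:,0]-cal["cx"])/f,(uv[:,1]-cal["cy"])/f,np.ones(len(uv))]@R
    return C[:2]+d[:,:2]*((z-C[2])/d[:,2])[:,None]
def proj(cal,X):
    f=192/np.tan(np.radians(cal["vfov"])/2); c=np.array(cal["R"])@np.array(X)+np.array(cal["t"])
    return f*c[0]/c[2]+cal["cx"],f*c[1]/c[2]+cal["cy"]
HUE={"pink":(155,178),"blue":(105,125),"yellow":(22,35)}
def top(im,cal,col,X,z=75,r=40,box=None):
    hsv=cv2.cvtColor(np.asarray(im),cv2.COLOR_RGB2HSV); lo,hi=HUE[col]
    m=((hsv[...,0]>=lo)&(hsv[...,0]<=hi)&(hsv[...,1]>110)&(hsv[...,2]>60)).astype(np.uint8)
    n,l,st,ce=cv2.connectedComponentsWithStats(m)
    u=np.array(proj(cal,X)); k=[i for i in range(1,n) if st[i,4]>60 and np.hypot(*(ce[i]-u))<r]
    if not k: return None
    i=max(k,key=lambda i:st[i,4]); ys,xs=np.nonzero(l==i)
    P=back(cal,np.c_[xs,ys],z); (c,s,a)=cv2.minAreaRect(P.astype(np.float32))
    if s[0]<s[1]: s=s[::-1]; a+=90
    return np.round([*c,*s,(a+90)%180-90],1)   # angle of the long (x) side, deg
E
python3 - <<'E'
from h import *
im=get_image("scene");cal=calibration("scene")
for c,X in [("pink",(432,201,75)),("blue",(478,-212,75)),("yellow",(430,8,75))]: print(c,top(im,cal,c,X))
u=np.array(proj(cal,(626,85,20))).astype(int);print(u)
cr=im[u[1]-65:u[1]+65,u[0]-65:u[0]+65]
cv2.imwrite('pics/rack1.png',cv2.resize(cv2.cvtColor(cr,cv2.COLOR_RGB2BGR),(585,585),interpolation=cv2.INTER_CUBIC)); print(u-65)
print(back(cal,[(235,205),(280,290)],25))
E
```

```text
pink [460.  202.5 104.6  39.8 -10. ]
blue [ 482.  -203.7   53.2   33.2  -29.2]
yellow [461.   16.6 121.3  43.7  11.6]
[253 244]
[188 179]
[[588.25123285 -10.87285564]
 [661.5899961  185.52930966]]
```

View pics/rack1.png

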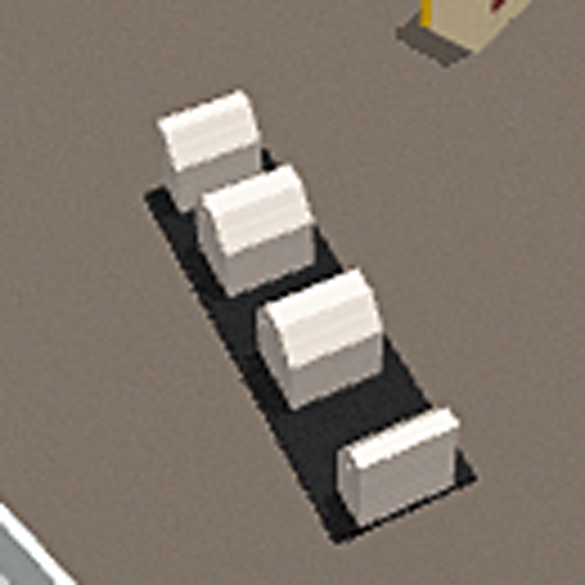

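The crop shows four ridges on the black base. The thin ridge and wide slot are at the lower end (+y, y≈185), and the narrow slot is at the upper end, so rack yaw is about -20°. Moving over pink for a wrist view.

Request:
carry_out([
  [-5.7,-3.2,0,0,0,0],
  [-11.4,-6.4,0,0,0,0],
  [-17.1,-9.6,0,0,0,0],
  [-22.8,-12.8,0,0,0,0],
  [-28.5,-16,0,0,0,0],
  [-34.4,-19.3,0,0,0,0],
  [-34.4,-19.3,0,0,0,0],
  [-34.4,-19.3,0,0,0,0],
])

```text
clock: 1.55
tcp_pos: [433.7, 201.6, 245.6]
tool_rot: [[-0.945, 0.327, -0.0], [0.327, 0.945, 0.0], [0.0, 0.0, -1.0]]
ft_force: [-1.0, -0.3, -0.4]
width: 1.002
grasp_force: 0.0
```

```bash
python3 - <<'E'
from h import *
np.set_printoptions(precision=3,suppress=True)
s=observe();print(s["clock"],s["tcp_pos"],np.array(s["tool_rot"]))
cal=calibration("wrist");im=snap("wrist","w1.png");R=np.array(cal["R"])
print("cam",-R.T@np.array(cal["t"]),R[2]); print(top(im,cal,"pink",(433,202,75),r=120))
r=landmark_of("wrist","pink_block_centre"); print([(x["confidence"],w(cal,x["point"])) for x in r[:2]])
E
```

```text
1.55 [433.748 201.629 245.613] [[-0.945  0.327 -0.   ]
 [ 0.327  0.945  0.   ]
 [ 0.     0.    -1.   ]]
cam [368.751 223.674 385.607] [ 0.236 -0.081 -0.968]
None
[(0.72, array([435.844, 204.67 ,  39.954]))]
```

View pics/w1.png

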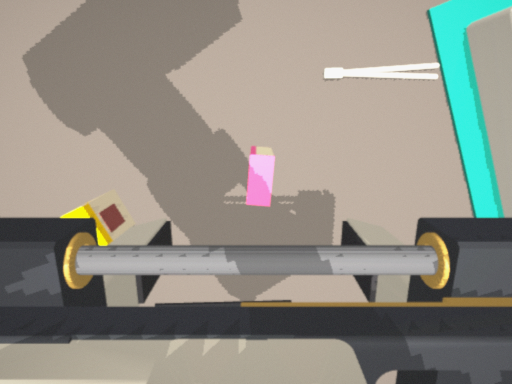

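The wrist view shows pink's top as a slim rectangle with corners at about (247,204), (271,206), (274,154) and (250,154), on the gripper's centre line.

```bash
cat >> h.py <<'E'
def rect(cal,uv,z):
    (c,s,a)=cv2.minAreaRect(back(cal,uv,z).astype(np.float32))
    if s[0]<s[1]: s=s[::-1]; a+=90
    return np.round([*c,*s,(a+90)%180-90],1)
def seg(im,cal,box,hue,z=75,smin=70):
    x0,y0,x1,y1=box; hsv=cv2.cvtColor(np.asarray(im),cv2.COLOR_RGB2HSV)[y0:y1,x0:x1]
    m=(hsv[...,0]>=hue[0])&(hsv[...,0]<=hue[1])&(hsv[...,1]>smin); ys,xs=np.nonzero(m)
    return len(xs),rect(cal,np.c_[xs+x0,ys+y0],z)
def go(dx,dy,dyaw=0):
    R=np.array(observe()["tool_rot"]);return np.round(R.T@[dx,dy,0]/10,2)
E
python3 - <<'E'
from h import *
cal=calibration("wrist");im=cv2.cvtColor(cv2.imread('pics/w1.png'),cv2.COLOR_BGR2RGB)
print(rect(cal,[(247,204),(271,206),(274,154),(250,154)],75))
h=cv2.cvtColor(im,cv2.COLOR_RGB2HSV);print(h[165,262],h[198,258],h[150,253],h[150,265])
print(seg(im,cal,(235,153,285,215),(140,179)))
E
```

```text
[434.2 206.6  54.2  25.  -21.4]
[151  45 247] [159 107 247] [169 147 227] [ 22  55 226]
(755, array([434.1, 206. ,  54.4,  25.8, -22.6]))
```

Request:
carry_out([
  [0.1,0.43,4,0,0,3],
  [0.1,0.43,9,0,0,3],
  [0.1,0.43,14,0,0,3],
  [0.1,0.43,17,0,0,3],
  [0.1,0.43,18.2,0,0,3],
  [0.1,0.43,18.2,0,0,3],
  [0.1,0.43,18.2,0,0,3],
])

```text
clock: 2.52
tcp_pos: [434.1, 207.7, 65.0]
tool_rot: [[-0.928, 0.372, 0.002], [0.372, 0.928, 0.001], [-0.002, 0.002, -1.0]]
ft_force: [0.2, -0.2, -0.7]
width: 1.001
grasp_force: 0.0
```

Request:
carry_out([
  [0,0,0,0,0,0],
  [0,0,0,0,0,0],
  [0,0,0,0,0,0],
  [0,0,0,0,0,0],
  [0,0,0,0,0,0],
  [0,0,0,0,0,0],
  [0,0,0,0,0,0],
  [0,0,0,0,0,0],
], gripper=1)

```text
clock: 3.52
tcp_pos: [433.4, 207.1, 63.7]
tool_rot: [[-0.928, 0.373, -0.0], [0.373, 0.928, 0.0], [0.0, 0.0, -1.0]]
ft_force: [0.5, 0.4, -0.3]
width: 0.261
grasp_force: 30.0
```

Request:
carry_out([
  [0,0,-3,0,0,0],
  [0,0,-8,0,0,0],
  [-2,-0.7,-13,0,0,0],
  [-7,-2.3,-14,0,0,0],
  [-12.5,-4.2,-14,0,0,0],
  [-12.5,-4.2,-14,0,0,0],
  [-12.5,-4.2,-14,0,0,0],
  [-12.5,-4.2,-14,0,0,0],
])

```text
clock: 4.53
tcp_pos: [532.8, 122.3, 203.5]
tool_rot: [[-0.928, 0.372, -0.001], [0.372, 0.928, 0.0], [0.001, -0.0, -1.0]]
ft_force: [-0.6, -0.8, -1.1]
width: 0.261
grasp_force: 30.0
```

```bash
python3 - <<'E'
from h import *
np.set_printoptions(precision=3,suppress=True)
s=observe();print(s["clock"],s["tcp_pos"],s["width"])
cal=calibration("wrist");im=snap("wrist","w2.png")
r=landmark_of("wrist","rack"); print([(x["confidence"],w(cal,x["point"])) for x in r[:2]])
E
```

```text
4.525 [532.789 122.348 203.524] 0.2609422962882286
[]
```

View pics/w2.png

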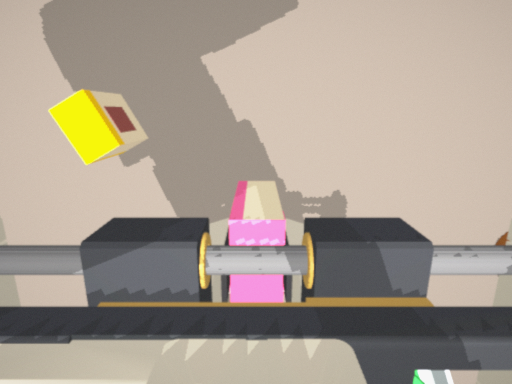

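The held pink block is at (258,240) and the yellow one at (90,125). Image "up" is toward the base, so the rack is out of view; I'll move past it.

Request:
carry_out([
  [-5,0,0,0,0,0],
  [-10,0,0,0,0,0],
  [-14,0,0,0,0,0],
  [-17.5,0,0,0,0,0],
  [-17.5,0,0,0,0,0],
  [-17.5,0,0,0,0,0],
  [-17.5,0,0,0,0,0],
])

```text
clock: 5.5
tcp_pos: [695.3, 57.2, 204.2]
tool_rot: [[-0.928, 0.372, -0.0], [0.372, 0.928, 0.0], [0.0, 0.0, -1.0]]
ft_force: [0.4, 1.1, -1.8]
width: 0.265
grasp_force: 30.0
```

```bash
python3 - <<'E'
from h import *
np.set_printoptions(precision=3,suppress=True)
s=observe();print(s["clock"],s["tcp_pos"],s["width"])
cal=calibration("wrist");im=snap("wrist","w3.png")
r=landmark_of("wrist","rack"); print([(x["confidence"],w(cal,x["point"])) for x in r[:2]])
g=cv2.imread('pics/w3.png')[0:250]; cv2.imwrite('pics/w3c.png',cv2.resize(g,(800,391)))
E
```

```text
5.5 [695.287  57.21  204.201] 0.264800694001627
[(0.94, array([627.49 ,  86.565,   4.578]))]
```

View pics/w3c.png

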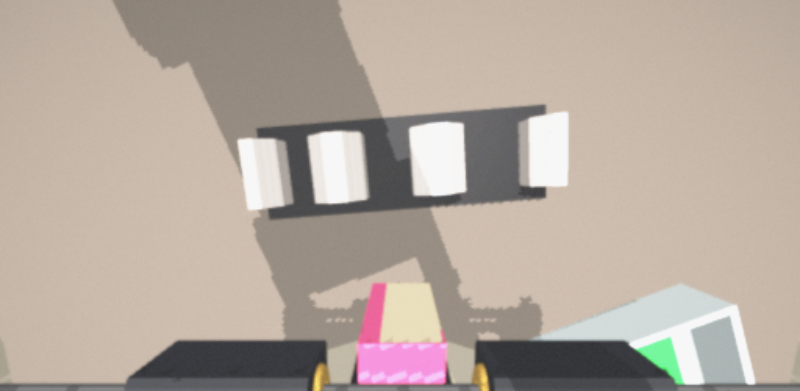

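The rack is seen in full: base corners at (258,128), (271,218), (546,197) and (545,105) in the enlarged crop. The narrow slot is left, the middle slot centre, the wide slot right.

```bash
python3 - <<'E'
from h import *
np.set_printoptions(precision=1,suppress=True)
cal=calibration("wrist")
k=.64;Q=back(cal,np.array([(258,128),(271,218),(546,197),(545,105)])*k,4);print(Q)
print(rect(cal,np.array([(258,128),(271,218),(546,197),(545,105)])*k,4))
# edges
for a,b in [(0,3),(1,2)]: d=Q[b]-Q[a]; print(np.hypot(*d),np.degrees(np.arctan2(d[1],d[0]))-90)
c=Q.mean(0); print("c",c)
sc=calibration("scene"); S=back(sc,[(220.9,222.3),(263.1,299.7),(294,285.2)],2); print(S,(S[0]+S[2])/2)
d=S[1]-S[0];print(np.degrees(np.arctan2(d[1],d[0]))-90)
# ridge tops from image: bright mask
im=cv2.imread('pics/w3.png'); g=im.min(2); m=(g>150).astype(np.uint8); m[150:]=0
n,l,st,ce=cv2.connectedComponentsWithStats(m)
for i in range(1,n):
    if st[i,4]>150: print(st[i],ce[i],back(cal,[ce[i]],46))
E
```

```text
[[571.2   5.4]
 [627.6 -12.1]
 [684.5 168.3]
 [627.9 185.5]]
[627.8  86.8 189.4  59.1  72.5]
188.86587306548927 -17.488413569562113
189.20343855952606 -17.50729273710934
c [627.8  86.8]
[[626.9 -11.9]
 [684.9 169.6]
 [627.4 187.1]] [627.1  87.6]
-17.72774292488245
[    0     0   187   150 20597] [73.7 85.8] [[550.9 -63.5]]
[  217     0   295   150 35045] [389.   67.6] [[642.1 206. ]]
[ 261   77   38   49 1607] [279.9 101. ] [[632.7 105.3]]
[ 197   84   38   47 1562] [215.8 106.3] [[615.2  48.8]]
```

Request:
carry_out([
  [3,-0.3,0,0,0,-2],
  [6,-0.6,2,0,0,-4.3],
  [7.3,-0.75,5,0,0,-4.3],
  [7.3,-0.75,8,0,0,-4.3],
  [7.3,-0.75,9,0,0,-4.3],
  [7.3,-0.75,9,0,0,-4.3],
  [7.3,-0.75,9,0,0,-4.3],
  [7.3,-0.75,9,0,0,-4.3],
])

```text
clock: 6.6
tcp_pos: [626.2, 76.5, 114.9]
tool_rot: [[-0.953, 0.302, 0.002], [0.302, 0.953, 0.0], [-0.002, 0.001, -1.0]]
ft_force: [0.0, 0.8, -1.0]
width: 0.257
grasp_force: 30.0
```

```bash
python3 - <<'E'
from h import *
np.set_printoptions(precision=2,suppress=True)
s=observe();print(s["tcp_pos"],np.array(s["tool_rot"])[:2,1],go(624.6-s["tcp_pos"][0],77.5-s["tcp_pos"][1]))
get_image("wrist");cal=calibration("wrist")
im=snap("scene","s2.png");g=cv2.imread('pics/s2.png')[160:320,170:340];cv2.imwrite('pics/s2c.png',cv2.resize(g,(638,600),interpolation=cv2.INTER_CUBIC))
E
```

```text
[626.24  76.5  114.87] [0.3  0.95] [ 0.19  0.05 -0.  ]
```

View pics/s2c.png

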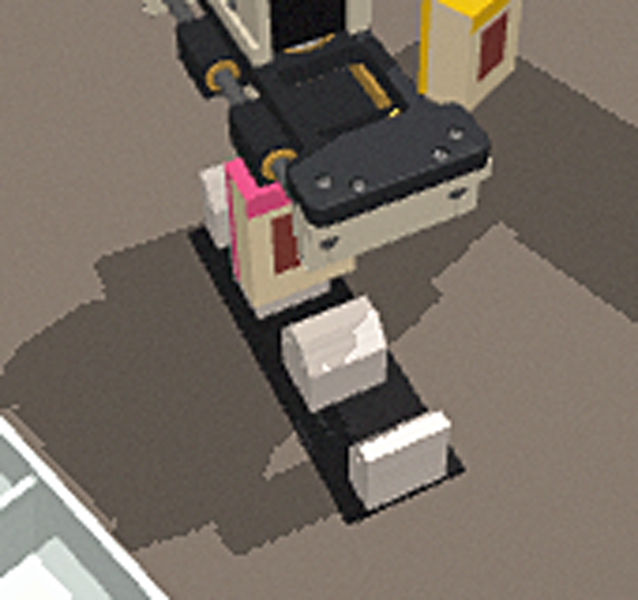

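Pink hangs upright above the middle slot, at about (290,240) in the crop. Descending with a small correction.

Request:
carry_out([
  [0.1,0.04,1,0,0,0],
  [0.1,0.04,2,0,0,0],
  [0.1,0.04,3,0,0,0],
  [0.1,0.04,3.8,0,0,0],
  [0.1,0.04,4.3,0,0,0],
  [0.1,0.04,4.6,0,0,0],
  [0.1,0.04,4.6,0,0,0],
  [0.1,0.04,4.6,0,0,0],
])

```text
clock: 7.7
tcp_pos: [624.9, 77.2, 67.9]
tool_rot: [[-0.953, 0.302, 0.001], [0.302, 0.953, 0.0], [-0.0, 0.0, -1.0]]
ft_force: [0.2, 0.1, -1.1]
width: 0.26
grasp_force: 30.0
```

Request:
carry_out([
  [0,0,0,0,0,0],
  [0,0,0,0,0,0],
  [0,0,0,0,0,0],
  [0,0,0,0,0,0],
], gripper=0.4)

```text
clock: 8.2
tcp_pos: [624.8, 77.2, 67.8]
tool_rot: [[-0.953, 0.302, 0.0], [0.302, 0.953, 0.0], [-0.0, 0.0, -1.0]]
ft_force: [-0.2, -0.2, 0.2]
width: 0.59
grasp_force: 0.0
```

Request:
carry_out([
  [0,0,-2,0,0,0],
  [0,0,-6,0,0,0],
  [0,0,-12,0,0,0],
  [1,-5.5,-16,0,0,0],
  [2,-11.5,-17.7,0,0,0],
  [3,-17.5,-17.7,0,0,0],
  [4,-23.5,-17.7,0,0,0],
  [5.4,-29,-17.7,0,0,0],
  [5.4,-31.9,-17.7,0,0,0],
  [5.4,-31.9,-17.7,0,0,0],
], gripper=0)

```text
clock: 9.45
tcp_pos: [476.1, -212.3, 244.8]
tool_rot: [[-0.952, 0.306, 0.0], [0.306, 0.952, -0.0], [-0.0, -0.0, -1.0]]
ft_force: [0.1, 0.5, -0.3]
width: 0.999
grasp_force: 0.0
```

Request:
carry_out([
  [0,0,0,0,0,0],
  [0,0,0,0,0,0],
])

```text
clock: 9.7
tcp_pos: [477.3, -209.4, 244.6]
tool_rot: [[-0.954, 0.301, -0.0], [0.301, 0.954, 0.0], [0.0, 0.0, -1.0]]
ft_force: [-0.2, -0.5, 0.1]
width: 1.001
grasp_force: 0.0
```

```bash
python3 - <<'E'
from h import *
np.set_printoptions(precision=3,suppress=True)
s=observe();print(s["clock"],s["tcp_pos"],np.array(s["tool_rot"])[:2,1])
cal=calibration("wrist");im=snap("wrist","w4.png");print(proj(cal,(477,-211,75)))
r=landmark_of("wrist","blue_block_centre"); print([(x["confidence"],w(cal,x["point"])) for x in r[:2]])
snap("scene","s3.png"); r=landmark_of("scene","pink_block_centre"); c=calibration("scene"); print([(x["confidence"],w(c,x["point"])) for x in r[:2]])
a=cv2.imread('pics/w4.png')[60:260,130:390];b=cv2.imread('pics/s3.png')[150:310,170:340]
cv2.imwrite('pics/m4.png',np.hstack([cv2.resize(a,(450,346),interpolation=cv2.INTER_CUBIC),cv2.resize(b,(345,346),interpolation=cv2.INTER_CUBIC)]))
E
```

```text
9.7 [ 477.262 -209.407  244.643] [0.301 0.954]
(np.float64(254.69291795960083), np.float64(179.90328365126572))
[(0.83, array([ 476.612, -210.059,   37.397]))]
[(0.98, array([624.312,  73.124,  41.928]))]
```

View pics/m4.png

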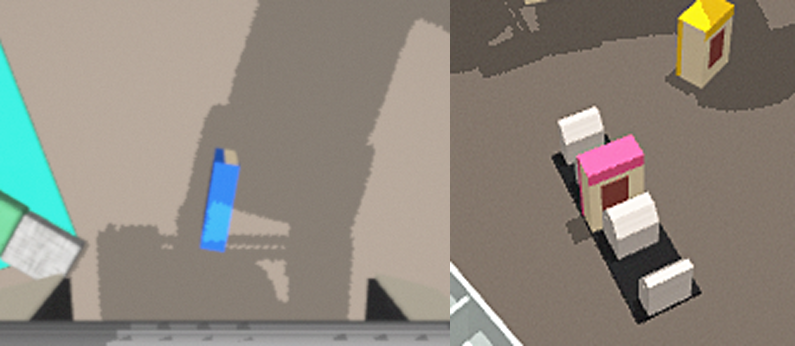

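Pink stands upright in the middle slot (right panel, around (610,180)). Blue's top in the left panel has corners (200,249), (226,251), (239,166) and (214,162).

```bash
python3 - <<'E'
from h import *
cal=calibration("wrist");im=cv2.cvtColor(cv2.imread('pics/w4.png'),cv2.COLOR_BGR2RGB)
print(rect(cal,np.array([(200,249),(226,251),(239,166),(214,162)])*260/450+[130,60],75))
n,r=seg(im,cal,(240,155,275,210),(100,125)); print(n,r)
s=observe();print(go(r[0]-s["tcp_pos"][0],r[1]-s["tcp_pos"][1]))
E
```

```text
[ 478.1 -209.4   52.7   15.5  -26.6]
786 [ 477.3 -210.    52.7   15.9  -26.8]
[-0.02 -0.01 -0.  ]
```

Request:
carry_out([
  [0,0,4,0,0,5],
  [0,0,9,0,0,9.2],
  [0,0,14,0,0,9.2],
  [0,0,17,0,0,9.2],
  [0,0,18.1,0,0,9.2],
  [0,0,18.1,0,0,9.2],
  [0,0,18.1,0,0,9.2],
])

```text
clock: 10.78
tcp_pos: [477.7, -211.0, 65.0]
tool_rot: [[-0.893, 0.451, 0.002], [0.451, 0.893, -0.001], [-0.003, -0.0, -1.0]]
ft_force: [0.2, -0.2, -0.2]
width: 1.005
grasp_force: 0.0
```

Request:
carry_out([
  [0,0,0,0,0,0],
  [0,0,0,0,0,0],
  [0,0,0,0,0,0],
  [0,0,0,0,0,0],
  [0,0,0,0,0,0],
  [0,0,0,0,0,0],
  [0,0,0,0,0,0],
  [0,0,0,0,0,0],
], gripper=1)

```text
clock: 11.78
tcp_pos: [476.8, -210.5, 63.7]
tool_rot: [[-0.893, 0.451, -0.0], [0.451, 0.893, 0.0], [0.0, 0.0, -1.0]]
ft_force: [0.6, 0.1, -0.3]
width: 0.182
grasp_force: 0.0
```

Request:
carry_out([
  [0,0,0,0,0,0],
  [0,0,0,0,0,0],
  [0,0,0,0,0,0],
])

```text
clock: 12.15
tcp_pos: [476.8, -210.5, 63.7]
tool_rot: [[-0.893, 0.451, 0.0], [0.451, 0.893, 0.0], [0.0, 0.0, -1.0]]
ft_force: [-1.4, 0.6, 0.2]
width: 0.152
grasp_force: 30.0
```

Request:
carry_out([
  [0,0,-3,0,0,0],
  [0,0,-8,0,0,0],
  [0,3,-12,0,0,-2],
  [-0.3,8,-12,0,0,-4],
  [-0.6,13,-12,0,0,-6],
  [-0.9,18,-12,0,0,-8],
  [-1.1,23,-12,0,0,-9.3],
  [-1.1,26.7,-10,0,0,-9.3],
  [-1.1,26.7,-5.5,0,0,-9.3],
  [-1.1,26.7,-5.5,0,0,-9.3],
])

```text
clock: 13.4
tcp_pos: [604.6, 23.5, 115.3]
tool_rot: [[-0.954, 0.3, -0.008], [0.3, 0.954, 0.001], [0.008, -0.002, -1.0]]
ft_force: [-0.1, -0.4, 0.0]
width: 0.152
grasp_force: 30.0
```

Request:
carry_out([
  [0,0,0,0,0,0],
  [0,0,0,0,0,0],
])

```text
clock: 13.65
tcp_pos: [608.0, 22.2, 120.8]
tool_rot: [[-0.953, 0.301, 0.003], [0.301, 0.953, -0.0], [-0.003, 0.001, -1.0]]
ft_force: [-0.2, 0.2, -0.8]
width: 0.15
grasp_force: 30.0
```

```bash
python3 - <<'E'
from h import *
s=observe();print(s["tcp_pos"],s["width"],np.degrees(np.arcsin(np.array(s["tool_rot"])[0,1])),go(607.5-s["tcp_pos"][0],23.1-s["tcp_pos"][1]))
E
```

```text
[608.01814965  22.20510921 120.78853032] 0.15033909374772855 17.543998361131166 [ 0.08  0.07 -0.  ]
```

Request:
carry_out([
  [0,0.05,0,0,0,0],
  [0,0.05,0,0,0,0],
  [0,0.05,0,0,0,0],
])

```text
clock: 14.02
tcp_pos: [607.2, 23.2, 119.0]
tool_rot: [[-0.954, 0.301, 0.0], [0.301, 0.954, 0.0], [-0.0, 0.0, -1.0]]
ft_force: [0.3, -0.1, -0.3]
width: 0.151
grasp_force: 30.0
```

Request:
carry_out([
  [0,0,1,0,0,0],
  [0,0,2,0,0,0],
  [0,0,3,0,0,0],
  [0,0,4,0,0,0],
  [0,0,4.7,0,0,0],
  [0,0,5.1,0,0,0],
  [0,0,5.1,0,0,0],
  [0,0,5.1,0,0,0],
])

```text
clock: 15.02
tcp_pos: [607.3, 23.3, 67.8]
tool_rot: [[-0.954, 0.301, 0.0], [0.301, 0.954, 0.0], [-0.0, 0.0, -1.0]]
ft_force: [0.3, -0.4, -0.3]
width: 0.153
grasp_force: 30.0
```

Request:
carry_out([
  [0,0,0,0,0,0],
  [0,0,0,0,0,0],
  [0,0,0,0,0,0],
  [0,0,0,0,0,0],
], gripper=0.67)

```text
clock: 15.52
tcp_pos: [607.2, 23.3, 67.7]
tool_rot: [[-0.954, 0.301, 0.0], [0.301, 0.954, 0.0], [-0.0, 0.0, -1.0]]
ft_force: [-0.8, -0.7, -0.3]
width: 0.33
grasp_force: 0.0
```

Request:
carry_out([
  [0,0,-1.5,0,0,0],
  [0,0,-5,0,0,0],
  [0,0,-10,0,0,0],
  [0,-5,-15,0,0,0],
  [0,-11,-15,0,0,0],
  [0,-16,-15,0,0,0],
  [0,-20,-15,0,0,0],
  [0,-20,-15,0,0,0],
])

```text
clock: 16.52
tcp_pos: [546.3, -170.1, 218.9]
tool_rot: [[-0.952, 0.305, 0.001], [0.305, 0.952, -0.001], [-0.001, -0.001, -1.0]]
ft_force: [0.0, 0.9, -0.5]
width: 0.33
grasp_force: 0.0
```

```bash
python3 - <<'E'
from h import *
s=observe();print(s["clock"])
snap("scene","s5.png");c=calibration("scene")
for t in ["pink","blue","yellow"]: r=landmark_of("scene",t+"_block_centre");print(t,[(x["confidence"],np.round(w(c,x["point"]),1)) for x in r[:1]])
snap("side","d5.png")
a=cv2.imread('pics/s5.png')[130:310,170:340];b=cv2.imread('pics/d5.png')[100:260,180:330]
cv2.imwrite('pics/m5.png',np.hstack([cv2.resize(a,(397,420),interpolation=cv2.INTER_CUBIC),cv2.resize(b,(394,420),interpolation=cv2.INTER_CUBIC)]))
E
```

```text
16.525
pink [(0.81, array([629. ,  77.5,  41.1]))]
blue []
yellow [(0.67, array([428.1,   8.1,  37.7]))]
```

View pics/m5.png

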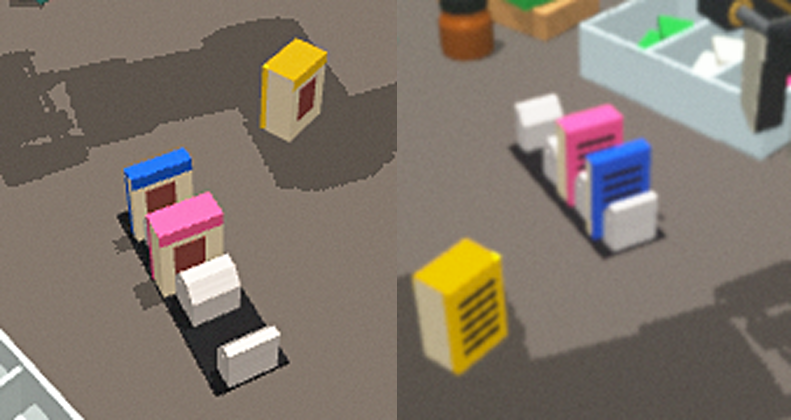

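Both views show blue in the narrow slot and pink in the middle slot, upright and let go. Yellow has not moved.

```bash
python3 -c "
from station import *
print(hand_in())"
```

```text
the job is handed in; nothing more can be done
None
```

The job is handed in at about 17 s of the 50 s limit: the pink block stands in the middle slot and the blue block in the narrow slot, both released, with the yellow block left where it was; the verdict was not shown.

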